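Find the socket for the plaster mould's clamp nut

TASK

Find which of the three sockets fits the hex nut of the clamp on the white plaster mould, trying them on it gently (never push on the mould or its clamp with more than 40 N, the plaster cracks), and leave the two others standing upright on the table, clear of the mould. Finish while still holding the one that fits by its square adapter, upright and fully down over the nut: do not let go of it. Leave everything else on the table where it is.

Things in the scene. Friction and masses are not known exactly. Their poses are not given: they have to be found in the camera images.
- socket_s_mid (a point): Loose dark steel socket, 31 mm outside diameter, 200 g, standing mouth down. Point: on its axis, half-way up, 38 mm above its mouth; z up. Round body up to 40 mm above the mouth; on it a 16 x 16 mm square adapter from 40 to 76 mm, flat sides facing x and y: grip it there. Hex opening 26 mm deep, a flat facing x (repeats every 60 degrees).
- socket_m_mid (a point): Loose dark steel socket, 38 mm outside diameter, 250 g, standing mouth down. Point: on its axis, half-way up, 38 mm above its mouth; z up. Round body up to 40 mm above the mouth; on it a 16 x 16 mm square adapter from 40 to 76 mm, flat sides facing x and y: grip it there. Hex opening 26 mm deep, a flat facing x (repeats every 60 degrees).
- socket_l_mid (a point): Loose dark steel socket, 45 mm outside diameter, 300 g, standing mouth down. Point: on its axis, half-way up, 38 mm above its mouth; z up. Round body up to 40 mm above the mouth; on it a 16 x 16 mm square adapter from 40 to 76 mm, flat sides facing x and y: grip it there. Hex opening 26 mm deep, a flat facing x (repeats every 60 degrees).
- clamp_p_seat (a point): One of three fixed steel clamps: 70 mm plate, 6 mm thick, with a round cup 10 mm high around a hex nut 18 mm high (last 3 mm bevelled), bolt end 4 mm above it. Point: on the nut's axis at the floor of its cup, 56 mm above the table; z up, x square to a flat of the nut (repeats every 60 degrees). 
- clamp_q_seat (a point): Clamp like clamp_p with another nut size. Point: on the nut's axis at the floor of its cup, 56 mm above the table; z up, x square to a flat of the nut (repeats every 60 degrees). Nut and cup suit one socket, 1.6 mm play across flats: its mouth reaches the cup's floor if the flats are aligned within 3 degrees, else stops 15 mm above it.
- clamp_r_seat (a point): Clamp like clamp_p with another nut size. Point: on the nut's axis at the floor of its cup, 56 mm above the table; z up, x square to a flat of the nut (repeats every 60 degrees). On any clamp a socket too small stops on the nut's top, mouth 17 to 18 mm above the cup's floor; one too wide stops on the cup's rim, 10 mm above the floor.
- mould_top (a point): Centre of the flat top of the fixed white plaster mould, 50 mm above the table; 130 x 110 mm, on a 150 x 130 mm plywood foot. One of the three clamps, drawn anew each time, is centred on it: that is the one to work on. The other two are spares on the plywood block at the far side. Mould and clamps stand 40 N at most.
- brush: Bystander, leave alone: wood-handled brush, 120 long, lying between two of the socket places (mm); origin at its underside, near its middle.
- rib: Bystander, leave alone: flat pale wooden modelling tool, 180 x 22 x 6, lying between two of the socket places (mm); origin at its underside.
- pinch_bowl: Bystander, leave alone: terracotta bowl, 90 across, 45 high (mm); origin at its underside.
- water_cup: Bystander, leave alone: white ceramic cup, 76 across, 90 high (mm); origin at its underside.
- slip_jar: Bystander, leave alone: white plastic jar with grey cap, 70 across, 90 high (mm); origin at its underside.
- rolling_pin: Bystander, leave alone: wooden rolling pin, 200 long, 36 thick, lying roughly along x (mm); origin at its underside, near its middle.
- scraper: Bystander, leave alone: scraper with dark wooden handle, 200 long (mm); origin at its underside, near its middle.

How it is judged:
By the outcome, as a careful person would: the job done as asked, in the order asked, and still so for the second after the job is handed in, while the arm keeps its last pose, push and grip.
It also fails if it takes over 72 s, if anything falls off the work surface, if the arm or the gripper's body presses on something with over 40 N, if the wrist force passes 120 N, or if a joint passes its speed limit or range.

ROBOT

A 7-joint arm with a two-finger parallel gripper is mounted at the origin on the work surface. World frame = base frame: x ahead of the robot, y to its left, z up, the work surface at z = 0. Lengths are in m, angles in rad, forces in N, time in s.
With the tool pointing down it reaches from about 0.4 to 0.9 m from the base axis. Payload 5.6 kg.
Tool frame: the origin (TCP) lies midway between the tips of the shut fingers; the grasp point (between the pads) lies 19 mm behind it; y points along the fingers, z is the direction in which the jaws open and shut, and the axes are right-handed (so a half turn about y gives the same grasp; the last joint's range is limited). The gripper opens to 92 mm and grips with 3 to 60 N. Pads are 20 mm wide; open, the fingers measure 128 mm over their backs; the gripper's body (75 mm by 189 mm) begins 69 mm behind the grasp point.
Start: joints at [-1.2, 0.468, -0.012, 1.603, 0.006, 1.071, -0.056], TCP at [0.261, 0.595, 0.215] pointing down, gripper open.
Joint ranges: [-2.53, 2.53], [-0.31, 2.02], [-1.57, 1.55], [0.28, 2.44], [-1.29, 4.43], [0.15, 1.84], [-2.92, 2.92]. Speed limits (rad/s): [2.57, 2.57, 3.14, 3.14, 3.14, 3.14, 3.14].

INTERFACE

Orientations are given as a 3x3 rotation matrix whose columns are the frame's x, y, z axes.
In Python, from station import env, effector, solver, viewer, workorder, search_frame, tip_of gives the robot as it stands. Calls block until the motion is done:
- env.reach(position, orientation): joint-space move of the TCP to a pose.
- env.movel(position, frame=None, rate=0.15): straight line of the TCP; frame=None keeps the orientation; rate is the mean speed in m/s.
- env.goto_joints(angles): joint-space move.
- effector.release() and effector.grasp(squeeze=None): open the fingers fully, or close them until they stop; squeeze is the grip in N (None keeps the last).
- env.pause(seconds).
- solver.inverse_kinematics(position, orientation): joint angles nearest the present ones, or None.
- env.sense(): the state.
- viewer.read_camera(name): name is "side" or "top" or "wrist"; returns (picture, depth): 480x640x3 uint8, red, green, blue; 480x640 float32, m along the optical axis (not along the pixel's ray), 0 where there is no reading.
- viewer.camera_info(name): a dict with "intrinsics" (3x3 intrinsics, pixels), "eye" and "rotation" of the camera in the world; the wrist camera has in their place "T_tool_cam" (4x4, takes a point from camera to tool coordinates, whose origin is the TCP and whose axes are the tool frame's). Camera axes: x right, y up, looking along -z (the intrinsics and any distortion apply to the point x, -y, -z); pixel columns grow to the right and rows downward; lengths in m; the calibration is good to about 2 mm. The wrist camera is an equidistant fisheye: a pixel r from the principal point sees the ray r / f radians off the axis. A picture is of the moment at which its call begins: read the wrist's pose just before it. camera_info takes no time and is no camera call.
A pose or a line that the arm cannot do raises env.PlanningError and nothing moves.
- workorder.finish_job(): hands the job in, once; it reports no verdict.
Trained networks look in the newest picture that a camera, given by its name, has taken for a name from the list of things; names that differ only in an ending like _2 or _b are one class to them, and where a whole thing is asked for, a point or a joint stands for the part that bears it (a point fixed in the world has none). Each returns a list of dicts, best first, with "score" (0 to 1); they miss things now and then, are a little off and sometimes report something else, mostly with a low value. They report only what shows in the picture. A call takes as long as a camera call.
- search_frame(camera, name): "at" ([x, y, z] in m, in world coordinates, good to about 4 mm: the middle of the surface that is visible of it).
- tip_of(camera, name): "at" ([x, y, z] in m, in world coordinates, good to about 4 mm: a listed point, or the origin of a listed thing).
The state is a dict: "t": time; "joint_positions": joint angles; "joint_velocities": joint speeds; "tau": joint torques, N m; "ee_pos": TCP position; "tcp_rot": TCP orientation; "wrist_force": force on the tool from outside, world axes, zero at the start; "moment": the same for the moment, N m; "gripper_width": finger opening in m.
Only numpy, scipy, OpenCV 4.12 (cv2) and the standard library are available. Lean on these libraries where they do the work, as an engineer would, in place of code of your own. Each camera call takes 0.05 s, during which the arm holds its last target.

## Working session

There is one attempt and no reset: what is moved stays moved. The work goes in short steps, each a Python script; the robot and the scene stay as the last script left them, time stands still between calls to the robot, and variables do not carry over. Pictures are saved under pics/ and viewed, and the job is handed in when it is done.

```bash
ls; mkdir -p pics; cat > h.py <<'E'
import numpy as np, cv2
from station import env, effector, solver, viewer, workorder, search_frame, tip_of
def snap(cam,fn):
    p,d=viewer.read_camera(cam); cv2.imwrite('pics/'+fn,p[:,:,::-1]); return p,d
E
python3 - <<'E'
from h import *
np.set_printoptions(precision=4,suppress=True)
s=env.sense(); print(s)
for c in ("top","side"):
    p,d=snap(c,c+"0.png"); i=viewer.camera_info(c); print(c,i)
    for n in ["socket_s_mid","socket_m_mid","socket_l_mid","clamp_p_seat","clamp_q_seat","clamp_r_seat","mould_top","brush","rib"]:
        print(n,[(np.round(r["at"],4),round(r["score"],2)) for r in tip_of(c,n)[:3]])
print(viewer.camera_info("wrist"),env.sense()["t"])
E
```

```text
pics
{'t': 0.0, 'joint_positions': array([-1.2   ,  0.4684, -0.0116,  1.6036,  0.006 ,  1.0714, -0.0563]), 'joint_velocities': array([ 0.0009,  0.    ,  0.0015,  0.0018,  0.001 , -0.001 ,  0.0007]), 'tau': array([ -0.0004, -52.0564,  -0.0128, -24.3765,  -0.0568,   0.017 ,
         0.0001]), 'ee_pos': array([0.2612, 0.5946, 0.2136]), 'tcp_rot': array([[ 0.9156, -0.0006,  0.4021],
       [-0.4021, -0.0017,  0.9156],
       [ 0.0001, -1.    , -0.0018]]), 'wrist_force': array([-0.4645,  0.7621, -0.7311]), 'moment': array([-0.0407, -0.0052,  0.0604]), 'gripper_width': 0.0920845834466256}
top {'intrinsics': array([[440.0687,   0.    , 321.1393],
       [  0.    , 440.0687, 244.2406],
       [  0.    ,   0.    ,   1.    ]]), 'eye': array([0.5444, 0.0119, 1.0611]), 'rotation': array([[-0.0135,  0.9988, -0.0479],
       [-0.9997, -0.0146, -0.0212],
       [-0.0219,  0.0476,  0.9986]])}
socket_s_mid [(array([ 0.5153, -0.3354,  0.038 ]), 0.54), (array([ 0.4841, -0.2706, -0.0006]), 0.54)]
socket_m_mid [(array([ 0.5342, -0.0736,  0.037 ]), 0.62)]
socket_l_mid [(array([ 0.7899, -0.0765,  0.0574]),
[... 851 characters left out ...]
0579]), 0.78), (array([ 0.5141, -0.3354,  0.0361]), 0.25)]
clamp_q_seat [(array([ 0.795 , -0.0781,  0.055 ]), 0.7)]
clamp_r_seat [(array([0.7888, 0.0335, 0.0561]), 0.59)]
mould_top [(array([0.4963, 0.1558, 0.0515]), 0.94), (array([ 0.4855, -0.1369,  0.0034]), 0.53)]
brush [(array([ 0.4863, -0.1324,  0.0018]), 0.73)]
rib [(array([ 0.4877, -0.2709,  0.0002]), 0.66)]
{'intrinsics': array([[371.6483,   0.    , 317.8293],
       [  0.    , 371.6483, 234.8699],
       [  0.    ,   0.    ,   1.    ]]), 'T_tool_cam': array([[-0.0002, -0.9626, -0.2708, -0.0763],
       [ 0.0001,  0.2708, -0.9626, -0.169 ],
       [ 1.    , -0.0002,  0.0001,  0.0003],
       [ 0.    ,  0.    ,  0.    ,  1.    ]])} 1.0
```

View pics/top0.png

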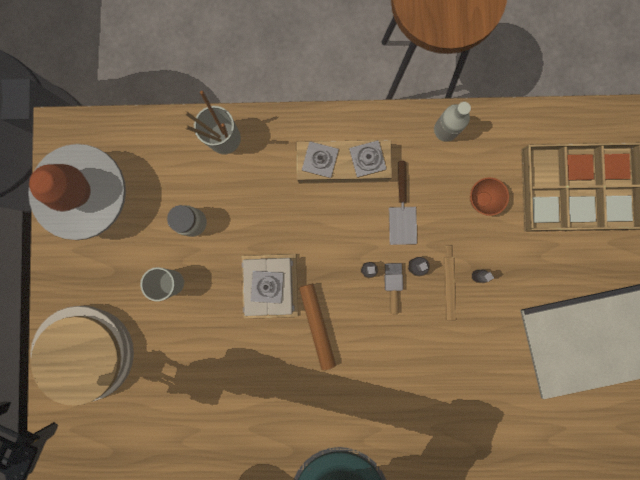

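View pics/side0.png

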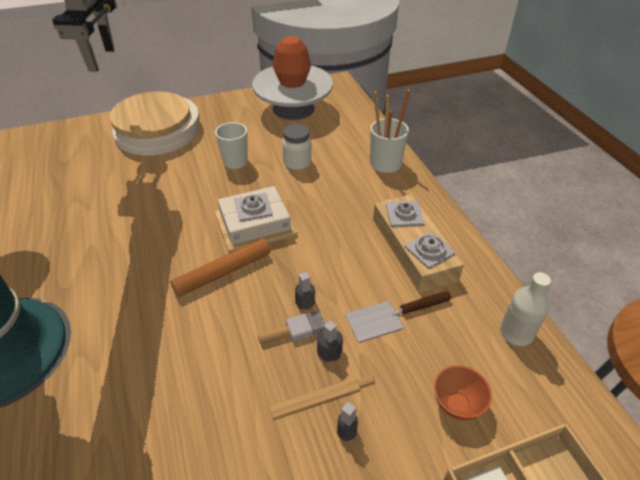

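```bash
python3 - <<'E'
import cv2,numpy as np
a=cv2.imread('pics/top0.png');b=cv2.imread('pics/side0.png')
r=lambda im,x0,y0,x1,y1:cv2.resize(im[y0:y1,x0:x1],(390,290),interpolation=cv2.INTER_CUBIC)
cv2.imwrite('pics/z0.png',np.vstack([np.hstack([r(a,350,240,510,300),r(a,235,245,305,325)]),np.hstack([r(a,290,130,400,190),r(b,210,180,300,250)])]))
E
```

```text
(no output)
```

View pics/z0.png

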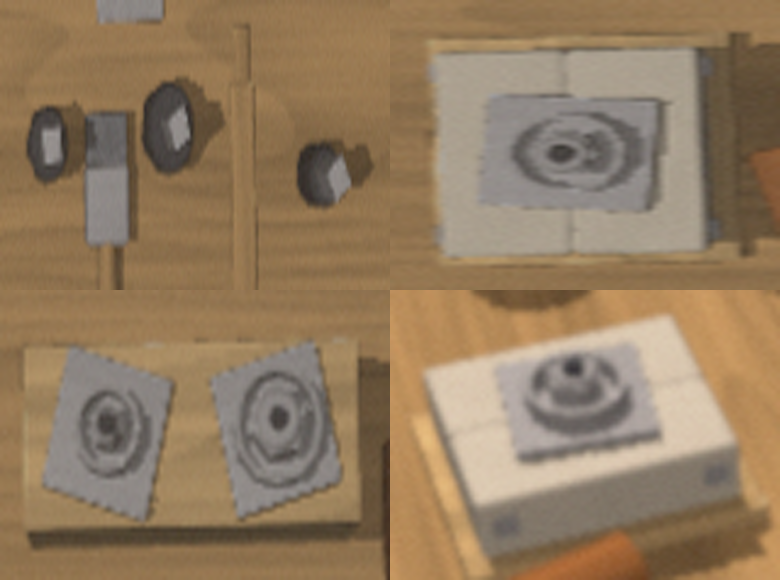

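```bash
cat >> h.py <<'E'
def R(yaw): 
    c,s=np.cos(yaw),np.sin(yaw); return np.array([[c,0,-s],[s,0,c],[0,-1,0.]])
def wristshot(fn):
    s=env.sense(); p,d=snap("wrist",fn); np.savez('pics/'+fn[:-4]+'.npz',p=p,d=d,pos=s["ee_pos"],rot=s["tcp_rot"]); return s,p,d
def ortho(fn,center,z,half,n=400):
    """orthophoto of plane z around center from saved wrist shot; rows=+x up, cols: -y right"""
    a=np.load('pics/'+fn+'.npz'); I=viewer.camera_info("wrist");K=I["intrinsics"];T=I["T_tool_cam"]
    u=np.linspace(half,-half,n)
    X,Y=np.meshgrid(center[0]+u,center[1]+u,indexing='ij')
    P=np.stack([X,Y,np.full_like(X,z)],-1)
    pt=(P-a['pos'])@a['rot']; pc=(pt-T[:3,3])@T[:3,:3]
    x,y,zz=pc[...,0],-pc[...,1],-pc[...,2]
    rr=np.hypot(x,y); th=np.arctan2(rr,zz); k=th/np.maximum(rr,1e-9)
    mu=(K[0,2]+K[0,0]*k*x).astype(np.float32); mv=(K[1,2]+K[1,1]*k*y).astype(np.float32)
    return cv2.remap(a['p'][:,:,::-1].copy(),mu,mv,cv2.INTER_CUBIC), mu, mv
E
python3 - <<'E'
from h import *
np.set_printoptions(precision=4,suppress=True)
def look(fn):
    wristshot(fn)
    for n in ["socket_s_mid","socket_m_mid","socket_l_mid","clamp_p_seat","clamp_q_seat","clamp_r_seat"]:
        print(n,[(np.round(r["at"],4),round(r["score"],2)) for r in tip_of("wrist",n)[:3]])
env.reach([0.495,0.16,0.17],R(0)); print(env.sense()["t"],env.sense()["joint_positions"]); look("w1.png")
env.reach([0.525,-0.13,0.19],R(0)); print(env.sense()["t"]); look("w2.png")
env.reach([0.515,-0.30,0.17],R(0)); print(env.sense()["t"]); look("w3.png")
print(env.sense()["t"])
E
```

```text
2.8 [-0.4967  0.3027  0.1402  1.9682 -0.0549  0.8738  1.2448]
socket_s_mid []
socket_m_mid [(array([ 0.5326, -0.0795,  0.0375]), 0.75), (array([ 0.4839, -0.1346, -0.0028]), 0.44), (array([0.5008, 0.1609, 0.0576]), 0.18)]
socket_l_mid [(array([ 0.5367, -0.1981,  0.039 ]), 0.7)]
clamp_p_seat [(array([0.5008, 0.158 , 0.0575]), 0.87)]
clamp_q_seat [(array([ 0.5108,  0.4003, -0.0018]), 0.17)]
clamp_r_seat []
4.275
socket_s_mid [(array([ 0.5098, -0.3401,  0.0358]), 0.97)]
socket_m_mid [(array([ 0.5296, -0.0772,  0.0383]), 0.63)]
socket_l_mid [(array([ 0.5397, -0.1934,  0.0377]), 0.76)]
clamp_p_seat [(array([0.4989, 0.1605, 0.0556]), 0.74)]
clamp_q_seat []
clamp_r_seat [(array([0.7915, 0.0319, 0.0565]), 0.62)]
5.35
socket_s_mid [(array([ 0.5139, -0.3396,  0.0378]), 0.85)]
socket_m_mid [(array([ 0.5315, -0.0781,  0.0354]), 0.66), (array([ 0.4877, -0.1365, -0.0015]), 0.32)]
socket_l_mid [(array([ 0.5377, -0.1947,  0.0372]), 0.63)]
clamp_p_seat []
clamp_q_seat []
clamp_r_seat []
5.7
```

```bash
python3 - <<'E'
from h import *
# clamp: planes 0.056(plate), 0.074 nut top; sockets: 0.076 top
f=[("w1",(0.498,0.160),0.074,.05),("w2",(0.532,-0.077),0.076,.035),("w2",(0.539,-0.194),0.076,.035),("w3",(0.514,-0.338),0.076,.035)]
o=[]
for a in f:
    im=ortho(*a,n=300)[0]; cv2.line(im,(145,150),(155,150),(0,0,255),1);cv2.line(im,(150,145),(150,155),(0,0,255),1);o.append(im)
cv2.imwrite('pics/o1.png',np.vstack([np.hstack(o[:2]),np.hstack(o[2:])]))
cv2.imwrite('pics/w1z.png',cv2.imread('pics/w1.png'))
E
```

```text
(no output)
```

View pics/o1.png

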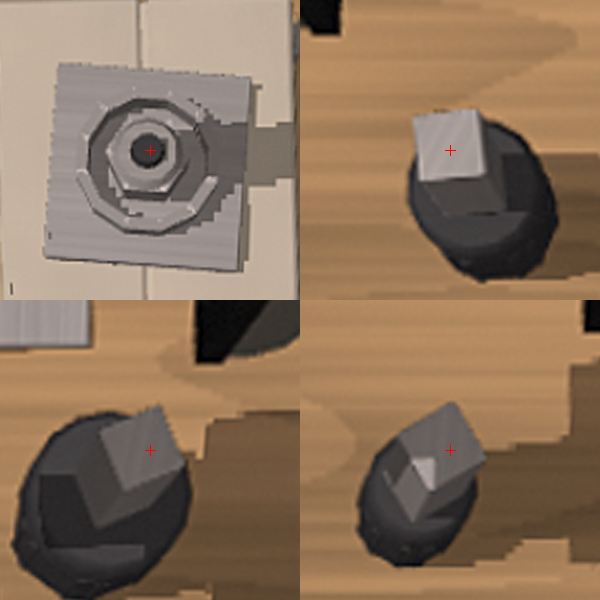

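View pics/w1.png

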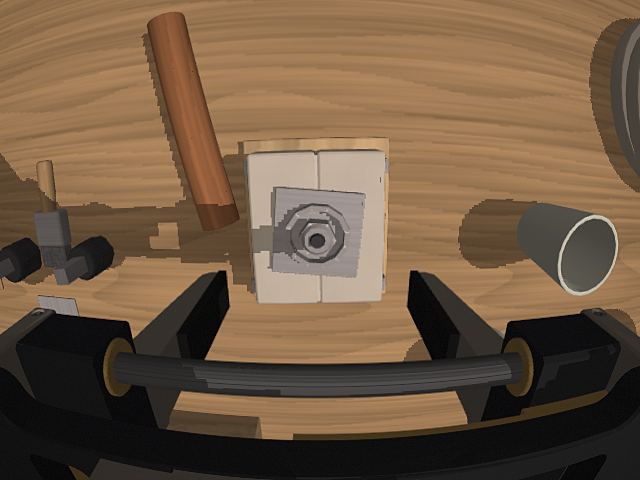

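View pics/w2.png

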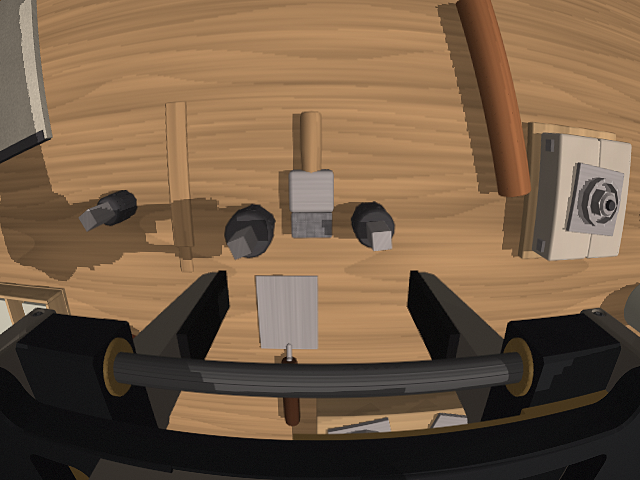

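```bash
python3 - <<'E'
from h import *
im=ortho("w1",(0.498,0.160),0.071,.025,n=600)[0]
cv2.imwrite('pics/o2.png',im)
im=ortho("w2",(0.532,-0.077),0.076,.025,n=600)[0]
cv2.imwrite('pics/o3.png',im)
E
```

```text
(no output)
```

View pics/o2.png

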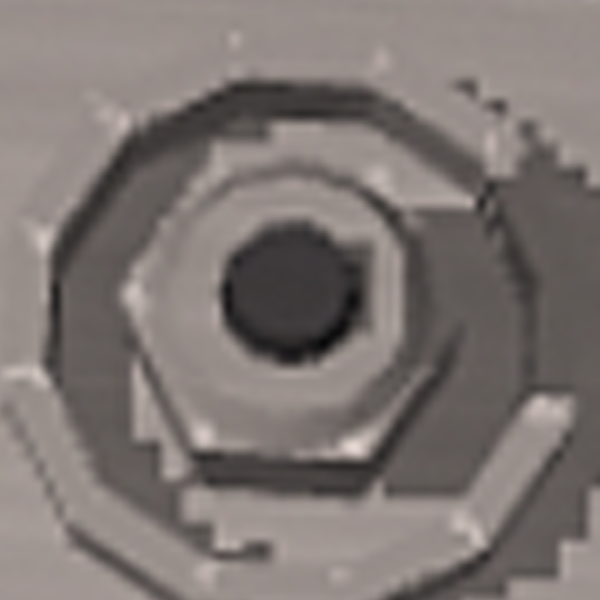

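View pics/o3.png

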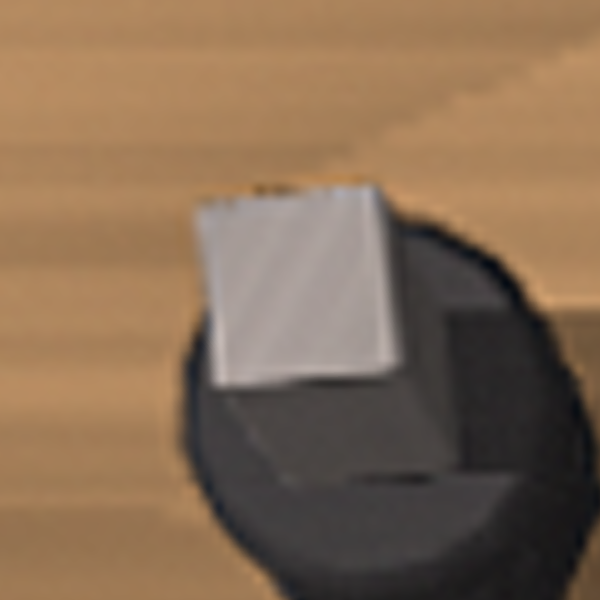

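```bash
python3 - <<'E'
from h import *
y=np.radians(6.2)
env.reach([0.533,-0.077,0.172],R(y)); s,p,d=wristshot("w4.png"); print(s["t"],s["ee_pos"])
c=(0.533,-0.077)
im,mu,mv=ortho("w4",c,0.076,.025,n=600); cv2.imwrite('pics/o4.png',im)
def dep(fn,c,z,r=.003):
    _,mu,mv=ortho(fn,c,z,r,n=5); a=np.load(f'pics/{fn}.npz'); I=viewer.camera_info("wrist");K=I["intrinsics"];T=I["T_tool_cam"]
    out=[]
    for u,v in zip(mu.ravel(),mv.ravel()):
        D=a['d'][int(round(v)),int(round(u))]; x,yy=(u-K[0,2])/K[0,0],(v-K[1,2])/K[1,1]; th=np.hypot(x,yy); q=np.tan(th)/max(th,1e-9)
        pc=np.array([x*q*D,-yy*q*D,-D]); out.append((a['rot']@(T[:3,:3]@pc+T[:3,3])+a['pos'])[2])
    return np.round(np.median(out),4)
print(dep("w4",c,.076), dep("w1",(.498-.009,.160),.074,.001),dep("w1",(.475,.160),.056,.001))
E
```

```text
6.5917 [ 0.53311168 -0.07879059  0.17219675]
0.0748 0.0727 0.0636
```

View pics/o4.png

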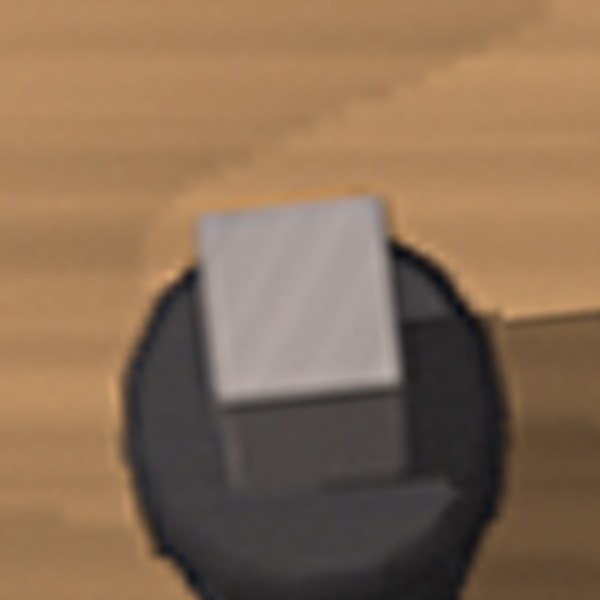

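```bash
python3 - <<'E'
from h import *
np.set_printoptions(precision=4,suppress=True)
y=np.radians(6.0)
p=np.array([0.533,-0.077,0.043])
env.movel(p,R(y),rate=0.12); env.pause(0.2); s=env.sense(); print(s["t"],s["ee_pos"],s["wrist_force"])
effector.grasp(60); env.pause(0.2); s=env.sense(); print(s["t"],s["ee_pos"],s["wrist_force"],s["gripper_width"])
env.movel([0.533,-0.077,0.20],R(y),rate=0.15); env.pause(0.2); s,_,_=wristshot("w5.png"); print(s["t"],s["ee_pos"],s["wrist_force"],s["gripper_width"])
snap("side","side5.png")
E
```

```text
8.0667 [ 0.5335 -0.077   0.0437] [-0.4852 -0.3321 -0.2875]
9.4 [ 0.533 -0.077  0.043] [-0.5234  0.1486 -0.6227] 0.015380966132326064
10.8 [ 0.5326 -0.077   0.1992] [ 1.2079  0.1313 -3.1491] 0.015844450438444145
```

View pics/side5.png

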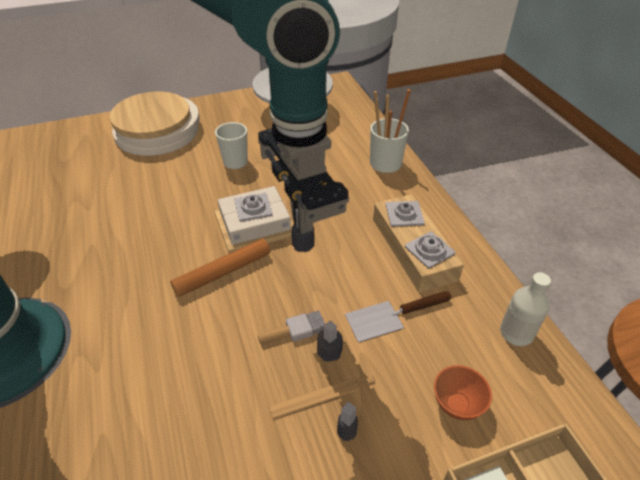

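View pics/w5.png

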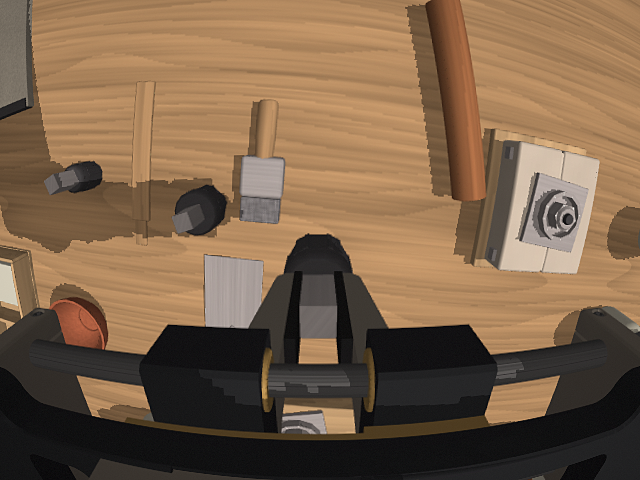

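```bash
python3 - <<'E'
from h import *
np.set_printoptions(precision=4,suppress=True)
y=np.radians(-3.3)
env.reach([0.575,0.161,0.19],R(y)); env.pause(0.3); s,_,_=wristshot("w6.png"); print(s["t"],s["ee_pos"],s["wrist_force"],s["gripper_width"])
for z,n in((.071,'a'),(.056,'b')):
    im=ortho("w6",(0.497,0.161),z,.025 if n=='a' else .05,n=600)[0]; cv2.imwrite(f'pics/o6{n}.png',im)
E
```

```text
12.1583 [0.5753 0.1596 0.1902] [-0.0142 -0.8241 -2.4208] 0.015519551553268453
```

View pics/o6a.png

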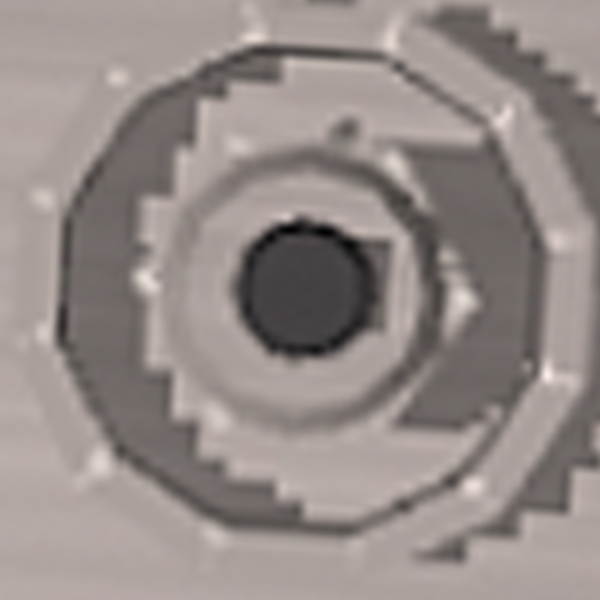

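View pics/o6b.png

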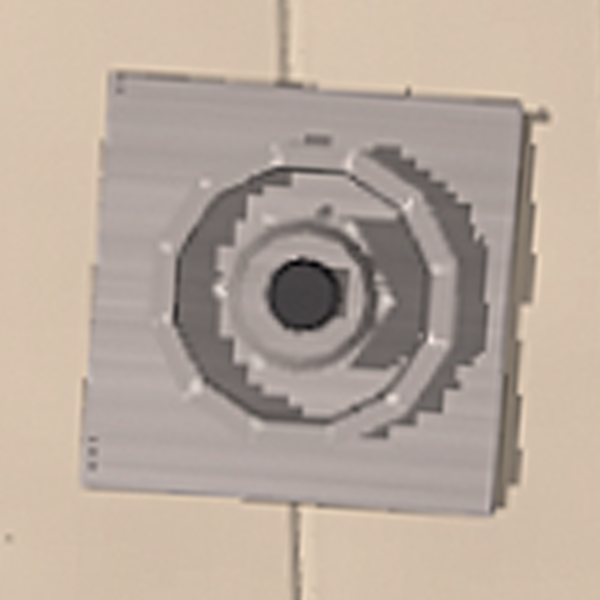

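```bash
cat >> h.py <<'E'
def press(xy,yaw,z0,zmin,lim=10,step=0.0015,rate=0.03,verbose=True):
    "step down until |dF|>lim; returns state"
    s=env.sense(); f0=s["wrist_force"].copy(); z=z0
    while z>zmin+1e-6:
        z=max(zmin,z-step); env.movel([xy[0],xy[1],z],R(yaw),rate=rate); s=env.sense(); df=s["wrist_force"]-f0
        if verbose: print(round(s["t"],2),'z',round(z,4),np.round(s["ee_pos"],4),np.round(df,1),np.round(s["moment"],2))
        if np.linalg.norm(df)>lim: break
    return z,s,df
E
python3 - <<'E'
from h import *
y=np.radians(-3.8); xy=(0.4977,0.1606)
env.movel([*xy,0.14],R(y),rate=0.12); env.movel([*xy,0.121],R(y),rate=0.08); env.pause(0.3)
z,s,df=press(xy,y,0.121,0.110,lim=8)
E
```

```text
14.06 z 0.1195 [0.4976 0.1606 0.1195] [ 0.8 -0.3 -1.1] [0.03 0.01 0.02]
14.31 z 0.118 [0.4976 0.1606 0.1179] [ 0.7 -0.6  0.8] [ 0.03 -0.04 -0.03]
14.56 z 0.1165 [0.4976 0.1606 0.1164] [ 0.9 -1.2  0.7] [ 0.05 -0.03  0.01]
14.81 z 0.115 [0.4976 0.1606 0.1149] [1.1 0.4 0. ] [0.02 0.02 0.02]
15.06 z 0.1135 [0.4976 0.1606 0.1134] [-0.2  0.   0.2] [0.01 0.03 0.02]
15.31 z 0.112 [0.4976 0.1606 0.1119] [ 0.6 -0.5  0.7] [ 0.09 -0.01 -0.01]
15.56 z 0.1105 [0.4976 0.1606 0.1104] [-0.2 -0.   0.5] [0.03 0.01 0.  ]
15.81 z 0.11 [0.4977 0.1606 0.11  ] [ 0.6 -0.3  0.1] [-0.02 -0.05 -0.  ]
```

```bash
python3 - <<'E'
from h import *
y=np.radians(-3.8); xy=(0.4977,0.1606)
z,s,df=press(xy,y,0.110,0.0965,lim=8)
env.pause(0.3); s=env.sense(); print(s["ee_pos"],s["wrist_force"],s["gripper_width"],s["t"])
snap("side","side7.png"); wristshot("w7.png")
E
```

```text
16.06 z 0.1085 [0.4976 0.1606 0.1084] [ 0.3  0.5 -0.2] [ 0.01 -0.01 -0.04]
16.31 z 0.107 [0.4976 0.1606 0.1069] [ 0.2 -0.2 -0.2] [-0.    0.03 -0.01]
16.56 z 0.1055 [0.4976 0.1606 0.1054] [ 0.4 -0.2  0. ] [-0.01 -0.01  0.05]
16.81 z 0.104 [0.4976 0.1606 0.1039] [0.4 0.1 0.9] [0.04 0.05 0.03]
17.06 z 0.1025 [0.4976 0.1606 0.1024] [0.2 0.6 0.4] [0.02 0.01 0.01]
17.31 z 0.101 [0.4976 0.1606 0.1009] [-0.2 -0.1  1.2] [ 0.06 -0.01 -0.08]
17.56 z 0.0995 [0.4976 0.1606 0.0994] [-0.1 -0.  -0.1] [ 0.02  0.01 -0.02]
17.81 z 0.098 [0.498  0.1607 0.099 ] [-1.7 -1.4  9.7] [-0.26  0.59 -0.02]
[0.49798819 0.16068326 0.09899107] [-2.11428712 -1.28841263  5.32006135] 0.015236261820028952 18.1083
```

View pics/side7.png

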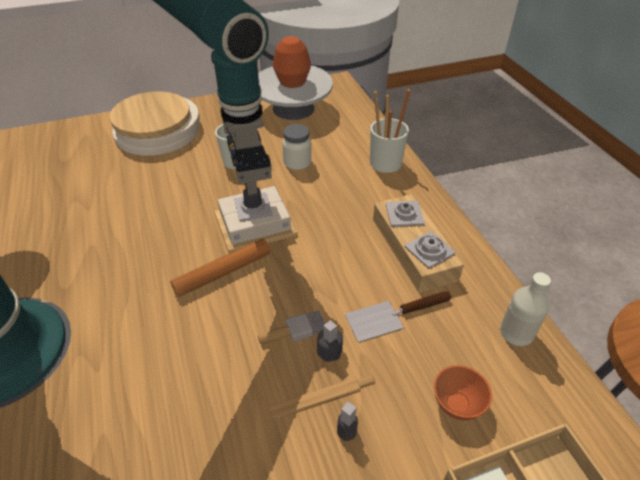

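```bash
python3 - <<'E'
from h import *
env.movel([0.4977,0.1606,0.0985],R(np.radians(-3.8)),rate=0.03); env.pause(0.5)
s=env.sense(); print(s["ee_pos"],s["wrist_force"],s["gripper_width"],s["t"])
print(workorder.finish_job())
E
```

```text
[0.4979719  0.16070328 0.09897176] [-1.96190359 -0.78150308  5.55224525] 0.015429857205578214 18.9583
the job is handed in; nothing more can be done
None
```

The middle socket (38 mm outside diameter) fits the nut on the mould's clamp. I handed the job in at 19 s, still holding it by its square adapter, upright and fully down.

- **Fit:** It slid down without resistance past the heights where a wrong or misaligned socket would stop (18, 15 and 10 mm above the cup's floor). It met firm contact when its mouth was calculated to be at 56 mm, the floor of the cup.
- **Force:** The highest contact reading in the force checks was about 10 N, against the 40 N limit. The arm ended pressing about 8 N with a 60 N grip.
- **Other sockets:** I did not try the small and large ones, because the camera views had already pointed to the middle socket. They still stand upright where they were in the last side picture.
- **Everything else:** The brush, rib and other things were not touched.
- **Disagreements:** The camera estimates of the nut's centre differed by about 1 mm and those of its angle by about 2°. The force feedback during the descent settled both. No check failed.

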